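# Clamp a glued transformer core in the bench screw press

### The job

The wound transformer core on the bench has just been glued and must set under load. Stand it upright in the nest of the screw press's sliding carriage, slide the carriage in under the spindle until it meets its stop, then wind the crank down until the foot bears firmly on the core and give it half a turn more, no further, and let go. The spring foot turns that half turn into the right clamping load; three quarters of a turn would crush the joint. Leave the bottle, the multimeter and the jar where they are.

Things in the scene. Friction and masses are not known exactly. Their poses are not given: they have to be found in the camera images.
- press: Bench screw press, fixed: blue-green C-frame, base 140 x 124 mm, column at the back, overarm 183 to 217 mm high, vertical screw in its nose. Origin on the worktop under the screw's axis; x back to the column, y left along the slideway (60 mm wide, top 22 mm high, from 53 mm right to 193 mm left of the axis), z up.
- carriage (a joint): Carriage on the slideway, m: 0 = drawn out, nest 125 mm to the left of the screw's axis for loading; 0.125 = at its stop, nest under the screw. It slides along the press's -y with about 7 N of drag and stays where it is left; under the clamp load it can settle back by up to 3 mm.
- nest (a point): Centre of the nest's floor on the carriage's aluminium plate, 32 mm above the worktop, axes as the press. The nest is a pocket 35 mm in x by 70 mm in y inside dark steel fences 10.5 mm high and 5 mm thick, square edges.
- carriage_handle (a point): Top of the carriage's upright dark handle post, 18 mm in diameter, about 45 mm tall (top 68 mm above the worktop), at the end of a bent rod, 75 mm in front (-x of the press) and 100 mm to the left (+y) of the nest's centre.
- cut_core: Core to be clamped, 0.8 kg: upright tan wound-strip loop, 30 mm thick (x), 66 mm wide (y -36 to +30), 92 mm high, open window; orange coil on the +y limb, 42 mm thick, 21 to 71 mm high, to y = +36. Origin: underside, z up. Grip across x on the bare top bar, 71 to 92 mm high. Fits the nest either way round (thickness along nest x) with 2 mm play each side; stands up to 1 degree out of plumb.
- press_ram: Steel collar at the screw's lower end; goes down with the screw and carries the foot, a steel disc 44 mm wide on a stout preloaded spring. Origin on the axis, 32 mm or more above the foot's underside: the foot is locked up to 12 mm lower, differently each time, so this pose does not tell where it meets the core. At the start 3 to 17 mm of air lie between foot and seated core.
- screw_crank (a joint): Screw and crank, rad: grows clockwise seen from above and winds down 8 mm a turn, crank included; stays where left. Free drag 0.46 N m (9 N at the handle moving, some 3 N left on a stopped arm). When the foot meets the core the handle load climbs about 5 N within a tenth of a turn (spring preload 220 N): firm contact. Then it grows slowly, 20 N of clamp load per mm.
- screw_top (a point): Top of the crank's hub on the screw's vertical axis, 5 mm above the crank arm's top face.
- crank_handle (a point): Middle of the crank's upright black handle, a freely spinning sleeve 17 mm in diameter, 41 mm tall, 50 mm from the screw's axis, about 276 mm above the worktop at the start. The crank arm's top is 22 mm below this point; nothing stands higher near the axis but a short 8 mm stud.
- glue_bottle: Small yellow bottle with a black dropper cap, 21 x 21 x 62 mm, left of the carriage; origin at its underside.
- multimeter: Dark pocket multimeter lying flat, 138 x 70 x 39 mm; origin at its underside.
- screw_jar: Glass jar of screws with a metal lid, 56 mm in diameter, 67 mm high, right of the press; origin at its underside.

How it is judged:
By the outcome, as a careful person would: the job done as asked, in the order asked, and still so for the second after the job is handed in, with the robot touching nothing.
It also fails if it takes over 72 s, if anything falls off the work surface, if the arm or the gripper's body presses on something with over 40 N, if the wrist force passes 120 N, or if a joint passes its speed limit or range.

### The arm

A 6-joint arm with a two-finger parallel gripper is mounted at the origin on a cart in front of the work surface, level with it; the furniture and walls round the work are solid. World frame = base frame: x ahead of the robot, y to its left, z up, the work surface at z = 0. Lengths are in m, angles in rad, forces in N, time in s.
With the tool pointing down it reaches from about 0.275 to 0.975 m from the base axis. Payload 8.4 kg.
Tool frame: the origin (TCP) lies midway between the tips of the shut fingers; the grasp point (between the pads) lies 19 mm behind it; z points along the fingers, y is the line along which they close (so a half turn about z gives the same grasp; the last joint's range is limited). The gripper opens to 92 mm and grips with 3 to 60 N. Pads are 20 mm wide; open, the fingers measure 128 mm over their backs; the gripper's body (75 mm by 189 mm) begins 69 mm behind the grasp point.
Start: joints at [-1.181, 0.353, 1.633, -0, 1.155, -0.002], TCP at [0.239, -0.578, 0.215] pointing down, gripper open.
Joint ranges: [-2.63, 2.63], [-0.92, 2.1], [0.06, 2.66], [-1.3, 4.44], [0, 2.69], [-3.02, 3.02]. Speed limits (rad/s): [2.22, 2.22, 2.79, 3.14, 3.14, 3.14].

### API

Orientations are given as a unit quaternion [w, x, y, z].
In Python, from plant import sense, cams, ticket gives the robot as it stands.
- The arm moves only by the shell command python3 -m creep 'ROWS' [OPENING] [FORCE]. ROWS is JSON, a list of rows, each a list of 6 numbers: the shift along the tool's x, y, z in mm, then the turn, a rotation vector about the tool's x, y, z in degrees. In form: [[x, y, z, rx, ry, rz], ...]. A call has 1 to 8 rows; each row shifts and turns the commanded pose from where the row before left it, along the tool's axes as they then stand; what a row does not reach is not made up. A row lasts 1/8 s, in which the tool goes at most 62.5 mm and 10.7 degrees, less where a joint would pass 70% of its speed; a pose out of reach is approached as far as the arm can. A call with a gripper value outside its range is refused whole. OPENING is the finger opening in mm, from 0 to 91.9, set as the call begins (- or left out, the last holds). The fingers move at their own pace and stop on an object; FORCE is the grip in N (left out, the last holds). Time passes only in rows, so rows that do not move let the fingers close. It gives the time, the measured TCP pose, the force, the opening and the grip force at its end, in the units of the state.
- sense(): the state, without advancing time (a new reading comes with each control period).
- cams.camera(name): name is "side" or "top" or "wrist"; returns a dict with "color" (384x512x3 uint8, red, green, blue), "range_z" (384x512 float32, m along the optical axis (not along the pixel's ray), 0 where there is no reading), "intrinsics" (3x3 intrinsics, pixels), "extrinsics" (4x4, takes a point from world to camera coordinates); the wrist camera has in their place "T_tool_cam" (4x4, takes a point from camera to tool coordinates, whose origin is the TCP and whose axes are the flange's). Camera axes: x right, y up, looking along -z (the intrinsics and any distortion apply to the point x, -y, -z); pixel columns grow to the right and rows downward; lengths in m; the calibration is good to about 2 mm. A picture is of the moment at which its call begins: read the wrist's pose just before it.
- ticket.job_done(): hands the job in; it is judged then, once.
The state is a dict: "time": time; "q": joint angles; "joint_vel": joint speeds; "effort": joint torques, N m; "ee_pos": TCP position; "orientation": TCP orientation; "ft_force": force on the tool from outside, world axes, zero at the start; "wrist_torque": the same for the moment, N m; "width": finger opening in m; "gripper_force": force on a finger pad.
Only numpy, scipy, OpenCV 4.12 (cv2) and the standard library are available. Lean on these libraries where they do the work, as an engineer would, in place of code of your own. Each camera call takes 0.05 s, during which the arm holds its last target. There are 200 camera calls.

## Working session

There is one attempt and no reset: what is moved stays moved. The work goes in short steps, Python scripts to look and compute and a shell command to move; the robot and the scene stay as the last step left them, time stands still between calls to the robot, and variables do not carry over. Pictures are saved under pics/ and viewed, at most 10 in all, crops included, and the job is handed in when it is done.

```bash
ls; mkdir -p pics
cat > h.py <<'E'
import numpy as np, cv2
from scipy.spatial.transform import Rotation as R
from plant import sense, cams, ticket
def grab(name):
    s=sense(); c=cams.camera(name)
    if name=="wrist":
        T=np.eye(4); q=s["orientation"]; T[:3,:3]=R.from_quat([q[1],q[2],q[3],q[0]]).as_matrix(); T[:3,3]=s["ee_pos"]
        W=T@np.array(c["T_tool_cam"])
    else: W=np.linalg.inv(np.array(c["extrinsics"]))
    d=dict(color=c["color"],z=c["range_z"],K=np.array(c["intrinsics"]),W=W)
    np.savez("last_"+name+".npz",**d); return d
def load(name): return np.load("last_"+name+".npz")
def cloud(d):
    K=d["K"];z=d["z"];v,u=np.mgrid[:z.shape[0],:z.shape[1]]
    P=np.stack([(u-K[0,2])/K[0,0]*z,-(v-K[1,2])/K[1,1]*z,-z],-1)
    P=P@d["W"][:3,:3].T+d["W"][:3,3]; P[z==0]=np.nan; return P
def ray(d,u,v,h):
    K=d["K"];r=d["W"][:3,:3]@np.array([(u-K[0,2])/K[0,0],-(v-K[1,2])/K[1,1],-1]);o=d["W"][:3,3]
    return o+r*(h-o[2])/r[2]
E
python3 - <<'E'
from h import *
s=sense(); print(s)
for n in ("top","side"):
    d=grab(n); cv2.imwrite(f"pics/{n}0.png",cv2.resize(d["color"][...,::-1],(800,600)))
    print(n,d["K"],d["W"])
E
```

```text
pics
{'time': 0.0, 'q': array([-1.18144799e+00,  3.53601733e-01,  1.63409648e+00, -9.19346817e-06,
        1.15519978e+00, -2.43661313e-03]), 'joint_vel': array([-0.00091063,  0.00106574, -0.00154555,  0.00090341, -0.00230587,
       -0.00106692]), 'effort': array([ 3.57446021e-03, -5.93816757e+01, -3.34218371e+01,  7.00760563e-02,
        2.33367464e-02, -1.48792669e-04]), 'ee_pos': array([ 0.2384459 , -0.57721584,  0.21390879]), 'orientation': array([-6.39687513e-04,  9.80873777e-01,  1.94643797e-01, -1.29602714e-04]), 'ft_force': array([-0.3078121 ,  0.68191387, -0.57338028]), 'wrist_torque': array([-0.09010924,  0.00605702,  0.01663315]), 'gripper_force': 0.0, 'width': 0.09169779300399536}
top [[393.27312311   0.         258.72978113]
 [  0.         393.27312311 189.23411828]
 [  0.           0.           1.        ]] [[-0.01282907  0.99000214 -0.14046769  0.40752203]
 [-0.9997851  -0.01041242  0.0179258   0.01519315]
 [ 0.01628397  0.14066747  0.98992297  1.09294107]
 [ 0.          0.          0.          1.        ]]
side [[362.93678257   0.         258.02334332]
 [  0.         362.93678257 198.12202195]
 [  0.           0.           1.        ]] [[-0.92063683  0.1518961  -0.35966013  0.26015827]
 [-0.3903136  -0.33657113  0.85695692  0.7355318 ]
 [ 0.0091172   0.92932634  0.36914689  0.51777949]
 [ 0.          0.          0.          1.        ]]
```

View pics/top0.png

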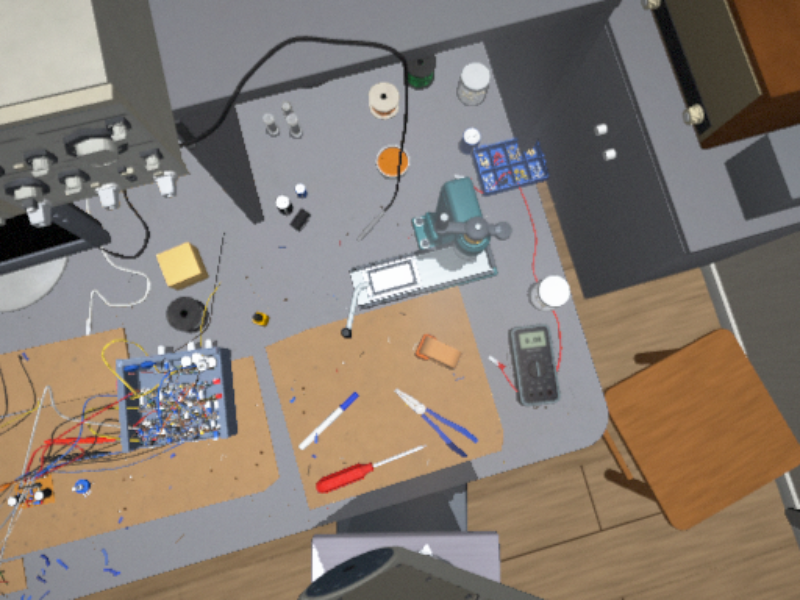

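View pics/side0.png

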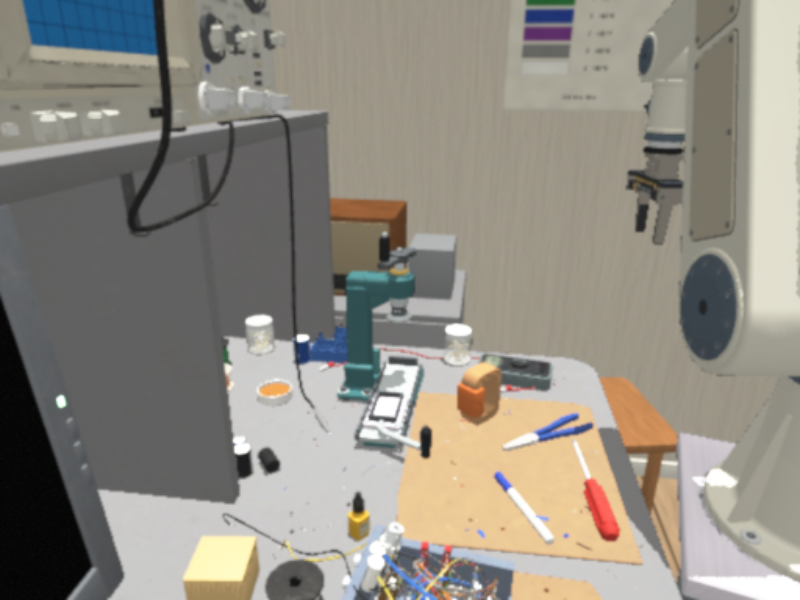

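The top view shows the core at about (437,351), the nest at (391,277), the carriage handle at (347,333), the crank at (465,237) with its black knob toward the image right or up, and the jar and meter at right. Next I'll measure these using depth.

Run:
```python
from h import *
d=load("top");P=cloud(d);s=512/800
def reg(u0,v0,u1,v1,z0,z1):
    A=P[int(v0*s):int(v1*s),int(u0*s):int(u1*s)].reshape(-1,3);return A[(A[:,2]>z0)&(A[:,2]<z1)]
def rect(A,n):
    r=cv2.minAreaRect((A[:,:2]*1000).astype(np.float32));print(n,len(A),A.mean(0).round(4),[np.round(x,1) for x in r], "zmed",np.median(A[:,2]).round(4))
rect(reg(405,320,475,380,.083,.1),"coretop")
rect(reg(405,320,475,380,.02,.08),"corecoil")
rect(reg(340,240,505,312,.015,.05),"slide")
rect(reg(340,260,430,312,.036,.05),"fence")
rect(reg(325,300,370,350,.055,.08),"handle")
rect(reg(400,170,520,260,.225,.262),"arm")
rect(reg(400,170,520,260,.27,.31),"knob")
rect(reg(400,170,520,260,.2,.225),"overarm")
rect(reg(405,300,415,312,-.02,.01),"table")
cr=lambda u0,v0,u1,v1:cv2.resize(d["color"][int(v0*s):int(v1*s),int(u0*s):int(u1*s),::-1],None,fx=5,fy=5,interpolation=cv2.INTER_CUBIC)
c=cr(330,165,570,380);print(c.shape,int(330*s),int(165*s));cv2.imwrite("pics/c1.png",c)
```

```text
coretop 297 [ 0.4568 -0.0598  0.0941] [array([456.9, -60.3]), array([64.3, 29.9]), np.float64(64.9)] zmed 0.0952
corecoil 88 [ 0.4595 -0.0394  0.064 ] [array([457. , -57.5]), array([71.1, 42.5]), np.float64(62.7)] zmed 0.0716
slide 2302 [ 0.5987 -0.0256  0.0281] [array([612.4, -28.4]), array([ 97.6, 267.5]), np.float64(13.8)] zmed 0.0258
fence 276 [0.5827 0.0327 0.0412] [array([583.3,  37.2]), array([ 58.1, 133.5]), np.float64(20.6)] zmed 0.0417
handle 39 [0.4918 0.0961 0.0675] [array([492.3,  96.6]), array([16.7, 14.7]), np.float64(44.9)] zmed 0.0674
arm 463 [ 0.6187 -0.1019  0.254 ] [array([620.6, -96.1]), array([110.,  32.]), np.float64(84.7)] zmed 0.2556
knob 71 [ 0.6217 -0.0511  0.2928] [array([622.9, -51.6]), array([16.4, 13.3]), np.float64(82.0)] zmed 0.2956
overarm 671 [ 0.6587 -0.0886  0.2168] [array([651.5, -92.1]), array([115.5,  48.5]), np.float64(15.1)] zmed 0.2174
table 42 [ 0.5456 -0.012   0.0047] [array([545.8, -12.1]), array([14. , 17.8]), np.float64(88.8)] zmed 0.0049
(690, 765, 3) 211 105
```

View pics/c1.png

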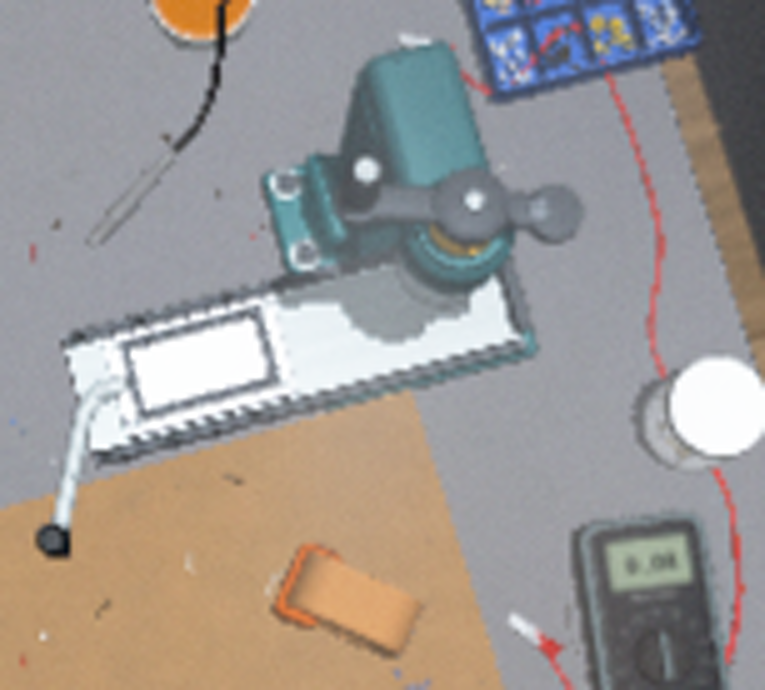

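Run:
```python
from h import *
d=load("top")
f=lambda x,y,h:ray(d,x/5+210.9,y/5+104.9,h)[:2]
n=[f(*p,.0425) for p in((123,345),(262,308),(278,380),(140,417))]
nc=np.mean(n,0);print("nest",nc.round(4));
y1=n[0]-n[1];y2=n[3]-n[2];x1=n[0]-n[3];x2=n[1]-n[2]
for a in(y1,y2):print("y",np.linalg.norm(a).round(4),np.degrees(np.arctan2(a[1],a[0])).round(1)-90)
for a in(x1,x2):print("x",np.linalg.norm(a).round(4),np.degrees(np.arctan2(a[1],a[0])).round(1))
e=f(66,345,.032)-f(270,285,.032);print("edge",np.degrees(np.arctan2(e[1],e[0]))-90)
e=f(105,462,.022)-f(535,350,.022);print("edge",np.degrees(np.arctan2(e[1],e[0]))-90, np.linalg.norm(e))
stud=f(475,200,.262);hub=f(474,207,.259);kn=f(366,168,.297);print("stud",stud,hub,"knob",kn,np.linalg.norm(kn-stud))
h=f(53,538,.068);print("handle",h,"from nest",h-nc)
for yaw in(13.8,15,16):
  t=np.radians(yaw);X=np.array([np.cos(t),np.sin(t)]);Y=np.array([-np.sin(t),np.cos(t)])
  print(yaw,"axis from nest",nc-.125*Y,"handle pred",nc-.075*X+.1*Y)
c=[f(*p,.092) for p in((325,552),(420,598),(400,654),(298,617))];print("core",np.round(c,4))
P=cloud(d)
for x,y in((360,600),(340,590),(190,360),(52,538),(475,200),(366,168)):
  u,v=int(x/5+211),int(y/5+105);print(P[v,u].round(4))
```

```text
nest [0.5892 0.0165]
y 0.0782 14.599999999999994
y 0.0773 14.599999999999994
x 0.0405 12.8
x 0.0406 11.5
edge 16.132092107786917
edge 14.118451069311831 0.2457779269130393
stud [ 0.62167235 -0.1036352 ] [ 0.61931685 -0.10353407] knob [ 0.62673833 -0.05348999] 0.0504004567199698
handle [0.49272722 0.09447527] from nest [-0.09651506  0.07797515]
13.8 axis from nest [ 0.61905896 -0.10489166] handle pred [0.49255386 0.09572354]
15 axis from nest [ 0.62159466 -0.1042406 ] handle pred [0.49091593 0.09368128]
16 axis from nest [ 0.62369695 -0.10365759] handle pred [0.48958391 0.09195349]
core [[ 0.482  -0.0458]
 [ 0.458  -0.0937]
 [ 0.4299 -0.0829]
 [ 0.4492 -0.0315]]
[ 0.4569 -0.063   0.0971]
[ 0.4621 -0.0531  0.0958]
[0.5921 0.0222 0.0322]
[0.4941 0.0958 0.0674]
[ 0.6206 -0.1034  0.2654]
[ 0.6265 -0.0529  0.3017]
```

```bash
cat >> h.py <<'E'
def to(x,y,z,yaw):
    "total shift (tool axes, mm) and rz (deg) to a TCP goal, yaw = world angle of tool x"
    s=sense();q=s["orientation"];M=R.from_quat([q[1],q[2],q[3],q[0]]).as_matrix()
    print("at",np.round(s["ee_pos"],4),"yaw",np.degrees(np.arctan2(M[1,0],M[0,0])).round(2),"tilt",np.degrees(np.arccos(-M[2,2])).round(2),"t",round(s["time"],2))
    y0=np.degrees(np.arctan2(M[1,0],M[0,0]));dd=np.array([x,y,z])-s["ee_pos"]
    print("shift",(M.T@dd*1000).round(1),"rz",-round(yaw-y0,2))
    c=R.from_euler('z',yaw,degrees=True).as_matrix()@np.diag([1,-1,-1]);print("shift if turned first",(c.T@dd*1000).round(1))
E
python3 -m creep '[[40,-39.4,-4,0,0,-8],[46,-33,-4,0,0,-8],[50,-26,-4,0,0,-8],[53,-18,-4,0,0,-8],[55,-10,-4,0,0,-8],[56,-5,-4,0,0,-2],[56,-5,-4,0,0,0],[56,-5,-4,0,0,0]]'
python3 -c "
from h import *
to(.457,-.06,.2,64.9); print(sense()['q'])"
```

```text
time: 1.1
ee_pos: [0.4148, -0.1623, 0.2467]
orientation: [0.0, 0.846, 0.533, 0.0]
ft_force: [0.0, -0.5, 0.1]
width: 0.0917
gripper_force: 0.0
at [ 0.4148 -0.1623  0.2467] yaw 64.44 tilt 0.01 t 1.1
shift [110.5  -6.1  46.7] rz -0.46
shift if turned first [110.5  -5.2  46.7]
[-3.76300237e-01  3.23313341e-02  1.96026038e+00  1.65763302e-05
  1.14888251e+00  6.98317173e-02]
```

```bash
python3 -m creep '[[50,-3,0,0,0,0],[50,-3,0,0,0,-0.5],[10,0,0,0,0,0],[0,0,0,0,0,0],[0,0,0,0,0,0]]'
python3 -c "
from h import *
to(.457,-.06,.2,64.9); d=grab('wrist'); print(d['W'].round(3)); cv2.imwrite('pics/w1.png',d['color'][...,::-1]); P=cloud(d); A=P.reshape(-1,3);A=A[(A[:,2]>.085)&(A[:,2]<.1)&(abs(A[:,0]-.457)<.06)&(abs(A[:,1]+.06)<.06)]
print(len(A),np.median(A,0)); print(cv2.minAreaRect((A[:,:2]*1000).astype(np.float32)))
"
```

```text
time: 1.72
ee_pos: [0.4561, -0.0632, 0.2464]
orientation: [-0.0, 0.844, 0.537, -0.0]
ft_force: [-0.1, -1.2, 0.3]
width: 0.0919
gripper_force: 0.0
at [ 0.4561 -0.0632  0.2464] yaw 64.9 tilt 0.04 t 1.73
shift [ 3.3 -0.5 46.4] rz -0.0
shift if turned first [ 3.3 -0.5 46.4]
[[ 0.906  0.407  0.118  0.489]
 [-0.424  0.87   0.25   0.007]
 [-0.001 -0.277  0.961  0.416]
 [ 0.     0.     0.     1.   ]]
1252 [ 0.45726152 -0.05812014  0.09441673]
((456.295654296875, -60.32966232299805), (62.909423828125, 29.5319881439209), 65.09622955322266)
```

View pics/w1.png

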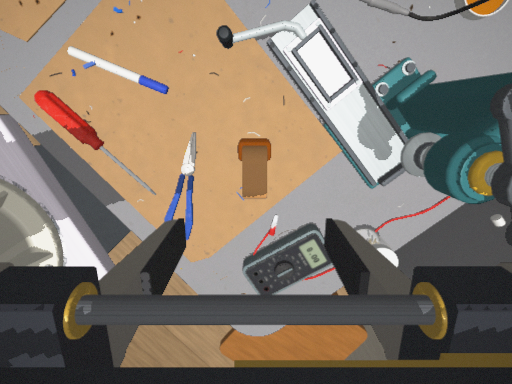

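The wrist view shows the core at about (255,172) with its coil at the upper end, the nest at about (323,62), the handle post top at (225,36) and nothing obstructing the descent. The core centre and angle match the top view.

```bash
python3 - <<'E'
from h import *
d=load("wrist");P=cloud(d);C=d["color"].astype(int)
m=(C[...,0]>110)&(C[...,0]>2*C[...,2]+20)&(P[...,2]>.06)&(P[...,2]<.076)&(abs(P[...,0]-.457)<.06)&(abs(P[...,1]+.06)<.06)
t=np.radians(65.);Q=(P[m][:,:2]-[.4566,-.0603])@np.array([np.cos(t),np.sin(t)])-.003
print(m.sum(),np.percentile(Q,[1,5,50,95])*1000)
n=np.array([ray(d,u,v,.0425)[:2] for u,v in((290,38),(317,22),(357,88),(328,104))]);print(n.round(4),n.mean(0))
e=n[1]-n[2];print(np.degrees(np.arctan2(e[1],e[0]))-90,np.linalg.norm(e))
cv2.imwrite("pics/w1n.png",cv2.resize(d["color"][5:115,260:400,::-1],None,fx=5,fy=5,interpolation=cv2.INTER_CUBIC))
E
python3 -m creep '[[0,0,45,0,0,0],[0,-0.5,45,0,0,0],[0,0,40,0,0,0],[0,0,30,0,0,0],[0,0,15,0,0,0],[0,0,5,0,0,0],[0,0,0,0,0,0]]' 60 50
python3 -c "
from h import *
to(.4553,-.063,.066,65)"
```

```text
286 [11.71581101 13.72649598 30.29464258 34.599925  ]
[[ 0.5617  0.0628]
 [ 0.5972  0.0649]
 [ 0.6155 -0.0249]
 [ 0.5757 -0.0274]] [0.58754643 0.01884907]
11.530626477387031 0.09158203916833939
time: 2.65
ee_pos: [0.4565, -0.0623, 0.0671]
orientation: [0.0, 0.844, 0.537, 0.0]
ft_force: [0.3, -0.1, -0.9]
width: 0.0604
gripper_force: 0.0
at [ 0.4565 -0.0623  0.0671] yaw 64.92 tilt 0.04 t 2.65
shift [-1.1 -0.8  1.1] rz -0.08
shift if turned first [-1.1 -0.8  1.1]
```

View pics/w1n.png

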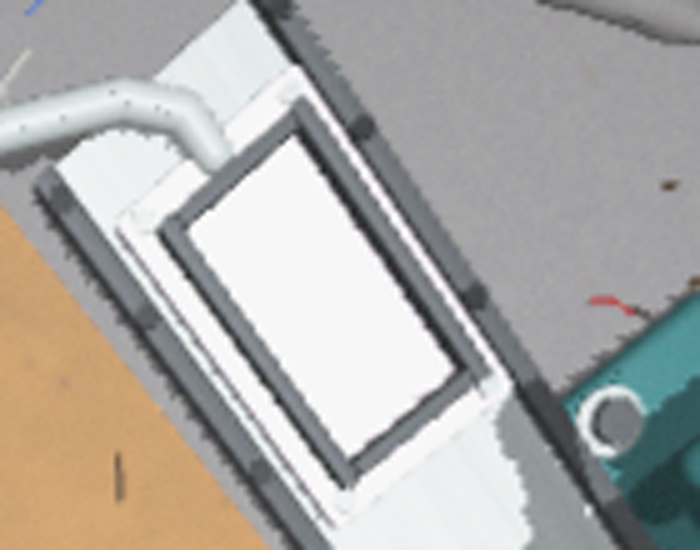

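The crop shows the fence's outer corners at about (158,230), (303,98), (490,380) and (347,488).

```bash
python3 - <<'E'
from h import *
d=load("wrist")
n=np.array([ray(d,259.9+u/5,4.9+v/5,.0425)[:2] for u,v in((158,230),(303,98),(490,380),(347,488))]);print(n.round(4),n.mean(0))
for a,b in((0,3),(1,2),(0,1),(3,2)):
    e=n[a]-n[b];print(np.degrees(np.arctan2(e[1],e[0]))-90,np.linalg.norm(e))
E
python3 -m creep '[[-1,0,1,0,0,0],[0,0,0,0,0,0],[0,0,0,0,0,0],[0,0,0,0,0,0]]' 10 50
```

```text
[[ 0.5578  0.049 ]
 [ 0.6     0.0607]
 [ 0.6193 -0.0174]
 [ 0.5779 -0.0264]] [0.58875575 0.01647259]
14.930179187779018 0.07804468580172058
13.890899140939894 0.08045182246939343
-254.58255980747853 0.04381484907202292
-257.80211426439826 0.04240224476999712
time: 3.15
ee_pos: [0.4558, -0.0629, 0.0659]
orientation: [0.0, 0.844, 0.537, 0.0]
ft_force: [-0.6, 0.4, 4.1]
width: 0.0293
gripper_force: 50.0
```

```bash
python3 -m creep '[[0,0,-20,0,0,0],[0,0,-40,0,0,0],[0,0,-30,0,0,0],[40,0,-5,0,0,-9],[40,0,0,0,0,-10],[30,0,0,0,0,-10],[0,0,0,0,0,-10],[0,0,0,0,0,0]]'
python3 -c "
from h import *
to(.5896,.0139,.15,104.3)"
```

```text
time: 4.15
ee_pos: [0.4856, 0.0419, 0.1595]
orientation: [-0.001, 0.616, 0.788, -0.001]
ft_force: [0.3, 0.7, -9.5]
width: 0.0295
gripper_force: 50.0
at [0.4856 0.0419 0.1595] yaw 103.93 tilt 0.15 t 4.15
shift [-52.2  94.2   9.3] rz -0.37
shift if turned first [-52.8  93.9   9.5]
```

```bash
python3 -m creep '[[-20,35,0,0,0,-0.4],[-20,35,0,0,0,0],[-12.8,24,0,0,0,0],[0,0,0,0,0,0],[0,0,0,0,0,0],[0,0,0,0,0,0]]'
python3 -c "
from h import *
to(.5896,.0139,.15,104.3)
d=grab('wrist');P=cloud(d);A=P.reshape(-1,3);A=A[(A[:,2]>.18)&(A[:,2]<.2)&(abs(A[:,0]-.59)<.05)&(abs(A[:,1]-.0165)<.05)]
print(len(A),np.median(A,0),cv2.minAreaRect((A[:,:2]*1000).astype(np.float32)))
cv2.imwrite('pics/w2.png',d['color'][...,::-1])
t=grab('top');cv2.imwrite('pics/t2.png',cv2.resize(t['color'][140:230,190:310,::-1],None,fx=5,fy=5))
"
```

```text
time: 4.9
ee_pos: [0.5897, 0.0135, 0.1602]
orientation: [-0.001, 0.614, 0.789, -0.0]
ft_force: [0.1, -0.0, -8.6]
width: 0.0293
gripper_force: 50.0
at [0.5897 0.0135 0.1602] yaw 104.28 tilt 0.08 t 4.9
shift [ 0.4  0.  10.2] rz -0.02
shift if turned first [ 0.4  0.  10.2]
5963 [0.58754773 0.02029054 0.18866512] ((585.74853515625, 15.826642990112305), (65.64531707763672, 54.597564697265625), 80.15409088134766)
```

View pics/w2.png

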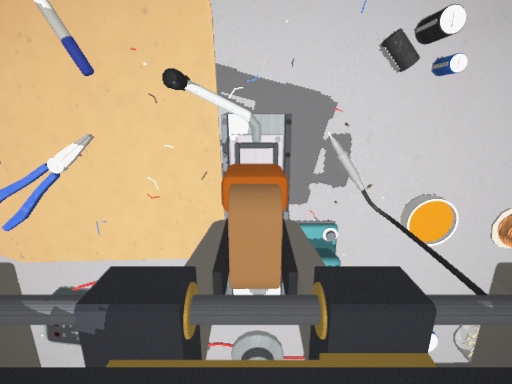

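The wrist view shows the core's tan top spanning columns 229–281 and rows 184–288, above the nest, whose far fence is at about row 146.

Run:
```python
from h import *
d=load("wrist");t=np.radians(14.3);N=np.array([.5889,.0165]);X=np.array([np.cos(t),np.sin(t)]);Y=np.array([-X[1],X[0]])
for u,v,h in((231,186,.186),(282,186,.186),(229,287,.186),(282,287,.186),(237,143,.0425),(280,143,.0425)):
    q=ray(d,u,v,h)[:2]-N;print((u,v),"rel nest",(np.array([q@X,q@Y])*1000).round(1))
cv2.imwrite("pics/w2c.png",cv2.resize(d["color"][105:305,185:325,::-1],(560,800)[::1],interpolation=cv2.INTER_CUBIC)[:600])
```

```text
(231, 186) rel nest [-12.9  34.8]
(282, 186) rel nest [14.2 34.8]
(229, 287) rel nest [-15.6 -27.2]
(282, 287) rel nest [ 15.8 -27.2]
(237, 143) rel nest [-18.7  41.1]
(280, 143) rel nest [25.1 41.1]
```

View pics/w2c.png

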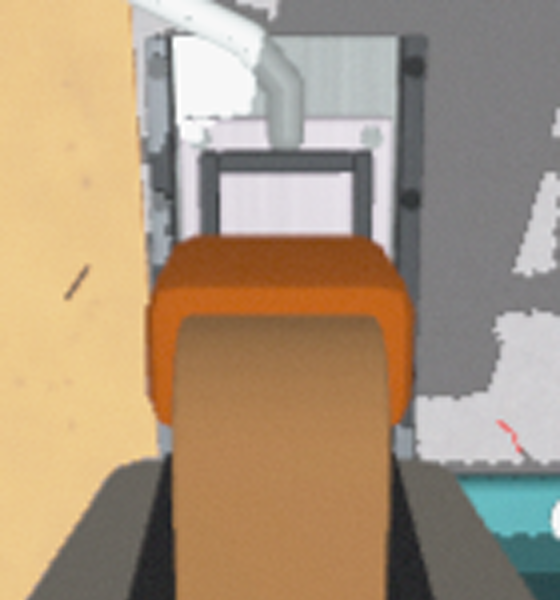

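Run:
```python
from h import *
d=load("wrist");t=np.radians(14.3);N=np.array([.5889,.0165]);X=np.array([np.cos(t),np.sin(t)]);Y=np.array([-X[1],X[0]])
for u,v,h in((255,186,.165),(255,176.7,.165),(255,164.5,.115),(235.2,143,.0425),(278,143,.0425),(255,287,.18)):
    q=ray(d,u,v,h)[:2]-N;print((u,v),"rel nest",(np.array([q@X,q@Y])*1000).round(1))
print(d["W"][:3,3])
```

```text
(255, 186) rel nest [-0.2 29.1]
(255, 176.7) rel nest [-0.2 34.9]
(255, 164.5) rel nest [-0.3 32.8]
(235.2, 143) rel nest [-20.5  41.1]
(278, 143) rel nest [23.  41.1]
(255, 287) rel nest [ -0.2 -31.4]
[0.57058982 0.08821471 0.32993973]
```

```bash
python3 -m creep '[[1,0.6,20,0,0,0],[0,0,20,0,0,0],[0,0,8,0,0,0],[0,0,0,0,0,0]]'
python3 -m creep '[[0,0,3,0,0,0],[0,0,3,0,0,0],[0,0,0,0,0,0]]'
python3 -m creep '[[0,0,2,0,0,0],[0,0,2,0,0,0],[0,0,0,0,0,0]]'
```

```text
time: 5.5
ee_pos: [0.5909, 0.0147, 0.1124]
orientation: [-0.0, 0.613, 0.79, -0.0]
ft_force: [0.5, 0.6, -8.1]
width: 0.0294
gripper_force: 50.0
time: 5.88
ee_pos: [0.5912, 0.0146, 0.1066]
orientation: [-0.0, 0.613, 0.79, -0.0]
ft_force: [-0.3, -0.5, -9.0]
width: 0.0296
gripper_force: 50.0
time: 6.25
ee_pos: [0.5911, 0.0146, 0.1024]
orientation: [-0.0, 0.613, 0.79, -0.0]
ft_force: [0.1, -0.1, -7.7]
width: 0.0296
gripper_force: 50.0
```

```bash
python3 -m creep '[[0,0,2,0,0,0],[0,0,1,0,0,0],[0,0,0,0,0,0]]'
python3 -m creep '[[0,0,1,0,0,0],[0,0,0,0,0,0]]'
python3 -m creep '[[0,0,0.7,0,0,0],[0,0,0,0,0,0]]'
```

```text
time: 6.62
ee_pos: [0.5912, 0.0146, 0.0995]
orientation: [-0.0, 0.613, 0.79, -0.0]
ft_force: [-0.1, 0.5, -8.9]
width: 0.029
gripper_force: 50.0
time: 6.88
ee_pos: [0.5912, 0.0146, 0.0985]
orientation: [-0.0, 0.613, 0.79, -0.0]
ft_force: [-0.5, 0.9, -8.4]
width: 0.0295
gripper_force: 50.0
time: 7.12
ee_pos: [0.5912, 0.0146, 0.0978]
orientation: [-0.0, 0.613, 0.79, -0.0]
ft_force: [0.0, 0.6, -8.6]
width: 0.0293
gripper_force: 50.0
```

```bash
python3 -m creep '[[0,0,0.7,0,0,0],[0,0,0,0,0,0]]'
python3 -m creep '[[0,0,0.7,0,0,0],[0,0,0,0,0,0]]'
```

```text
time: 7.38
ee_pos: [0.5912, 0.0146, 0.0971]
orientation: [-0.0, 0.613, 0.79, -0.0]
ft_force: [0.9, -0.1, -8.9]
width: 0.0296
gripper_force: 50.0
time: 7.62
ee_pos: [0.5912, 0.0146, 0.0964]
orientation: [-0.0, 0.613, 0.79, -0.0]
ft_force: [-0.1, 0.8, -7.3]
width: 0.0296
gripper_force: 50.0
```

```bash
for i in 1; do python3 -m creep '[[0,0,0.6,0,0,0],[0,0,0,0,0,0]]'
python3 -m creep '[[0,0,0.6,0,0,0],[0,0,0,0,0,0]]'; done | grep -E "pos|ft_"
```

```text
ee_pos: [0.5912, 0.0146, 0.0958]
ft_force: [-0.5, -0.4, -8.5]
ee_pos: [0.5912, 0.0146, 0.0952]
ft_force: [0.0, 0.3, -8.9]
```

```bash
(python3 -m creep '[[0,0,0.6,0,0,0],[0,0,0,0,0,0]]'
python3 -m creep '[[0,0,0.6,0,0,0],[0,0,0,0,0,0]]') | grep -E "pos|ft_"
```

```text
ee_pos: [0.5913, 0.0146, 0.095]
ft_force: [-1.0, -0.2, -3.3]
ee_pos: [0.5915, 0.0144, 0.0949]
ft_force: [-3.9, -2.4, 5.4]
```

Contact is at the expected height, since the mat is 3 mm thick. Now I'll release, rise and check the seating.

```bash
python3 -m creep '[[0,0,0,0,0,0],[0,0,0,0,0,0],[0,0,-10,0,0,0],[0,0,-40,0,0,0],[0,0,-40,0,0,0],[0,0,-20,0,0,0],[0,0,0,0,0,0],[0,0,0,0,0,0]]' 55
python3 - <<'E'
from h import *
d=grab("wrist");cv2.imwrite("pics/w3.png",d["color"][...,::-1])
P=cloud(d);A=P.reshape(-1,3)
t=np.radians(14.3);N=np.array([.5889,.0165]);X=np.array([np.cos(t),np.sin(t)]);Y=np.array([-X[1],X[0]])
L=np.c_[(A[:,:2]-N)@X,(A[:,:2]-N)@Y,A[:,2]]
B=L[(abs(L[:,0])<.03)&(abs(L[:,1])<.05)&(L[:,2]>.115)&(L[:,2]<.14)]
print(len(B),np.percentile(B,[2,50,98],axis=0).round(4))
F=B[abs(B[:,2]-np.median(B[:,2]))<.003];c=np.linalg.lstsq(np.c_[F[:,:2],np.ones(len(F))],F[:,2],rcond=None)[0];print("slopes deg",np.degrees(c[:2]))
t=grab('top');print(sense()["time"])
E
```

```text
time: 9.62
ee_pos: [0.5908, 0.0146, 0.2034]
orientation: [-0.0, 0.613, 0.79, -0.0]
ft_force: [-1.2, 0.3, 0.5]
width: 0.055
gripper_force: 0.0
1932 [[-0.0137 -0.0299  0.1158]
 [ 0.001   0.0016  0.123 ]
 [ 0.0152  0.0269  0.1248]]
slopes deg [-0.44003143 -0.80752008]
9.725
```

View pics/w3.png

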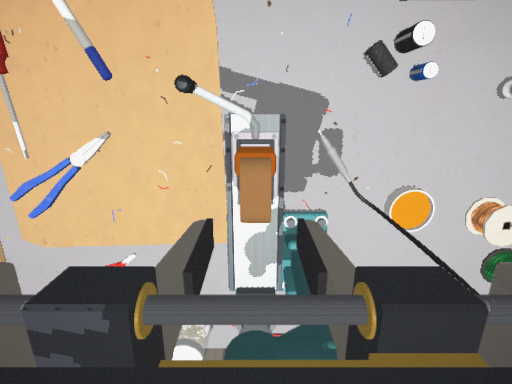

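The view shows the core down inside the fences, upright. The handle post's top is at (185,84), and its rod leaves toward the lower right, so I'll align the fingers to straddle the rod.

Run:
```python
from h import *
d=load("wrist");h=ray(d,184,83,.068);print(h,ray(d,213,97,.045),ray(d,245,112,.045))
P=cloud(d);print([P[v,u].round(3) for u,v in((184,83),(205,94),(213,97),(230,106),(245,112))])
to(.4925,.0952,.19,165)
```

```text
[0.49475331 0.09624029 0.068     ] [0.5228296  0.09035945 0.045     ] [0.56110667 0.08357056 0.045     ]
[array([0.495, 0.096, 0.068]), array([0.512, 0.091, 0.036]), array([0.521, 0.09 , 0.036]), array([0.543, 0.086, 0.038]), array([0.561, 0.083, 0.037])]
at [0.5905 0.0146 0.2029] yaw 104.35 tilt 0.11 t 9.72
shift [102.3 -75.   13.1] rz -60.65
shift if turned first [115.5  52.5  12.9]
```

```bash
python3 -m creep '[[13,-9.4,0,0,0,-8.2],[14.1,-7.5,0,0,0,-8.2],[15,-5.5,0,0,0,-8.2],[15.7,-3.3,0,0,0,-8.2],[16,-0.8,0,0,0,-8.2],[16,1.4,0,0,0,-8.2],[15.6,3.6,0,0,0,-8.2],[15,5.7,0,0,0,-8.2]]' 50 50
python3 -c "
from h import *
to(.4935,.0957,.04,170)"
```

```text
time: 10.72
ee_pos: [0.4913, 0.0963, 0.2031]
orientation: [-0.001, 0.085, 0.996, -0.0]
ft_force: [-0.1, 0.2, 0.0]
width: 0.0499
gripper_force: 0.0
at [0.4913 0.0963 0.2031] yaw 170.22 tilt 0.1 t 10.72
shift [-2.500e+00 -1.000e-01  1.631e+02] rz 0.22
shift if turned first [ -2.3  -0.2 163.1]
```

```bash
python3 -m creep '[[-2,0,40,0,0,0],[0,0,40,0,0,0],[0,0,40,0,0,0],[0,0,30,0,0,0],[0,0,13,0,0,0],[0,0,0,0,0,0]]'
python3 -m creep '[[0,0,0,0,0,0],[0,0,0,0,0,0],[0,0,0,0,0,0]]' 5 40
python3 -c "
from h import *
y=np.radians(14.3);s=sense()['ee_pos'];to(s[0]+.125*np.sin(y),s[1]-.125*np.cos(y),s[2],170)"
```

```text
time: 11.48
ee_pos: [0.4936, 0.0956, 0.0403]
orientation: [-0.001, 0.088, 0.996, -0.0]
ft_force: [-0.1, 0.2, 0.2]
width: 0.0499
gripper_force: 0.0
time: 11.85
ee_pos: [0.4947, 0.0958, 0.0419]
orientation: [0.001, 0.088, 0.996, 0.0]
ft_force: [-0.0, 0.4, -0.5]
width: 0.0222
gripper_force: 0.0
at [0.4947 0.0958 0.0419] yaw 169.95 tilt 0.08 t 11.85
shift [ -51.5 -113.9    0. ] rz -0.05
shift if turned first [ -51.4 -113.9    0. ]
```

```bash
python3 -m creep '[[0,0,0,0,0,0],[0,0,0,0,0,0],[-2,-4.5,0,0,0,0],[-4,-9,0,0,0,0],[-6,-13.3,0,0,0,0],[-6,-13.3,0,0,0,0],[-6,-13.3,0,0,0,0]]'
python3 -m creep '[[-6,-13.3,0,0,0,0],[-6,-13.3,0,0,0,0],[-6,-13.3,0,0,0,0],[-4,-9,0,0,0,0],[-1.5,-3.3,0,0,0,0],[0,0,0,0,0,0]]'
```

```text
time: 12.72
ee_pos: [0.5092, 0.0396, 0.0416]
orientation: [0.001, 0.088, 0.996, 0.001]
ft_force: [-1.3, 8.2, 5.3]
width: 0.016
gripper_force: 40.0
time: 13.48
ee_pos: [0.5236, -0.0164, 0.0416]
orientation: [0.001, 0.088, 0.996, 0.0]
ft_force: [2.1, 3.0, 5.0]
width: 0.0163
gripper_force: 40.0
```

```bash
(python3 -m creep '[[-1.5,-3.2,0,0,0,0],[-1,-2.2,0,0,0,0]]'
python3 -m creep '[[-0.6,-1.4,0,0,0,0],[0,0,0,0,0,0]]'
python3 -m creep '[[-0.6,-1.4,0,0,0,0],[0,0,0,0,0,0]]'
python3 -m creep '[[-0.6,-1.4,0,0,0,0],[0,0,0,0,0,0]]') | grep -E "pos|ft_"
```

```text
ee_pos: [0.525, -0.0215, 0.0416]
ft_force: [2.2, 8.0, 6.5]
ee_pos: [0.5254, -0.0231, 0.0416]
ft_force: [1.9, 7.2, 5.5]
ee_pos: [0.5257, -0.0243, 0.0416]
ft_force: [1.1, 8.2, 5.8]
ee_pos: [0.5257, -0.0244, 0.0416]
ft_force: [-0.0, 17.1, 6.9]
```

```bash
python3 -m creep '[[0,0,0,0,0,0],[0,0,0,0,0,0],[0,0,0,0,0,0],[0,0,-20,0,0,0],[0,0,-55,0,0,0],[0,0,-55,0,0,0],[0,0,-55,0,0,0],[0,0,-55,0,0,0]]' 40
python3 -m creep '[[0,0,-50,0,0,0],[0,0,-20,0,0,0],[0,0,0,0,0,0]]'
python3 - <<'E'
from h import *
to(.6267,-.0535,.33,170);print(sense()["q"])
d=grab("top");s=grab("side")
a=cv2.resize(d["color"][105:230,200:340,::-1],(672,600))
b=cv2.resize(s["color"][140:300,190:310,::-1],(450,600))
cv2.imwrite("pics/t4.png",cv2.resize(np.hstack([a,b]),None,fx=.71,fy=.71))
P=cloud(d)
for n,l,h in(("knob",.28,.31),("arm",.24,.275)):
    A=P.reshape(-1,3);A=A[(A[:,2]>l)&(A[:,2]<h)&(abs(A[:,0]-.62)<.08)&(abs(A[:,1]+.1)<.08)];print(n,len(A),A.mean(0) if len(A) else 0)
E
```

```text
time: 15.48
ee_pos: [0.5246, -0.0271, 0.2829]
orientation: [-0.0, 0.088, 0.996, -0.0]
ft_force: [0.4, 0.5, -0.1]
width: 0.0401
gripper_force: 0.0
time: 15.85
ee_pos: [0.5257, -0.0271, 0.3524]
orientation: [0.001, 0.088, 0.996, -0.0]
ft_force: [0.0, 0.5, -0.1]
width: 0.0405
gripper_force: 0.0
at [ 0.5257 -0.0271  0.3524] yaw 169.93 tilt 0.17 t 15.85
shift [-104.    -8.4   22.7] rz -0.07
shift if turned first [-104.    -8.5   22.4]
[-5.41253711e-02  8.84584730e-02  1.66659468e+00 -2.23602546e-04
  1.38366335e+00 -1.44907772e+00]
knob 0 0
arm 0 0
```

View pics/t4.png

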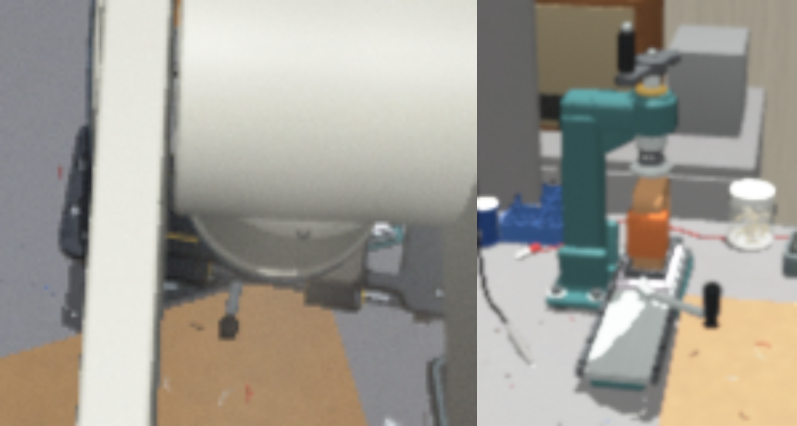

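The side crop shows the core upright under the spindle with a narrow air gap, at about rows 168–180. Next I'll locate the knob, hub and foot from wrist and side depth.

Run:
```python
from h import *
d=grab("wrist");A=cloud(d).reshape(-1,3)
for n,l,h in(("knob",.288,.31),("arm",.245,.275)):
    B=A[(A[:,2]>l)&(A[:,2]<h)&(abs(A[:,0]-.62)<.08)&(abs(A[:,1]+.1)<.09)];print(n,len(B))
    if len(B)>5: print(np.median(B,0),cv2.minAreaRect((B[:,:2]*1000).astype(np.float32)))
d=load("side");P=cloud(d)
c=np.array([.6208,-.104])
print("side column at axis: z, dist")
w=np.linalg.norm(P[...,:2]-c,axis=-1)<.03
B=P[w];h,e=np.histogram(B[:,2],np.arange(.1,.2,.004));print(list(zip(e.round(3),h)))
```

```text
knob 0
arm 678
[ 0.61774491 -0.0635372   0.25336826] ((621.403076171875, -66.7393798828125), (17.402799606323242, 48.11568069458008), 0.9801563024520874)
side column at axis: z, dist
[(np.float64(0.1), np.int64(9)), (np.float64(0.104), np.int64(1)), (np.float64(0.108), np.int64(11)), (np.float64(0.112), np.int64(14)), (np.float64(0.116), np.int64(21)), (np.float64(0.12), np.int64(42)), (np.float64(0.124), np.int64(37)), (np.float64(0.128), np.int64(0)), (np.float64(0.132), np.int64(0)), (np.float64(0.136), np.int64(6)), (np.float64(0.14), np.int64(24)), (np.float64(0.144), np.int64(45)), (np.float64(0.148), np.int64(21)), (np.float64(0.152), np.int64(17)), (np.float64(0.156), np.int64(8)), (np.float64(0.16), np.int64(8)), (np.float64(0.164), np.int64(11)), (np.float64(0.168), np.int64(20)), (np.float64(0.172), np.int64(22)), (np.float64(0.176), np.int64(23)), (np.float64(0.18), np.int64(5)), (np.float64(0.184), np.int64(20)), (np.float64(0.188), np.int64(24)), (np.float64(0.192), np.int64(32))]
```

Run:
```python
from h import *
d=load("wrist");cv2.imwrite("pics/w4.png",cv2.resize(d["color"][...,::-1],(800,600)))
P=cloud(d);m=np.isfinite(P[...,2])&(P[...,2]>.245)&(P[...,2]<.31)&(abs(P[...,0]-.62)<.08)
v,u=np.nonzero(m);print(u.min(),u.max(),v.min(),v.max())
```

```text
215 257 269 294
```

View pics/w4.png

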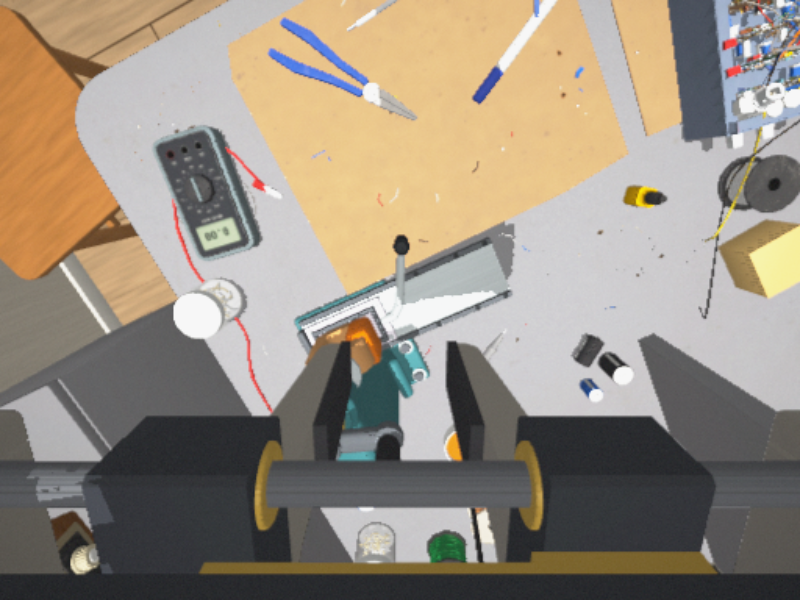

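The crank knob is at about (388,447) in this view, its base front at about row 434, and the finger gap is centred near column 400. Everything else is undisturbed.

Run:
```python
from h import *
d=load("wrist")
for p in((388.5,434,.256),(375,445,.265),(403,445,.265),(388,450,.265),(345,432,.254),(345,457,.254)): print(p,ray(d,(p[0]+.5)/1.5625-.5,(p[1]+.5)/1.5625-.5,p[2]).round(4))
to(.6245,-.0525,.33,170)
```

```text
(388.5, 434, 0.256) [ 0.6172 -0.0511  0.256 ]
(375, 445, 0.265) [ 0.6181 -0.0603  0.265 ]
(403, 445, 0.265) [ 0.6214 -0.0419  0.265 ]
(388, 450, 0.265) [ 0.6234 -0.0524  0.265 ]
(345, 432, 0.254) [ 0.6117 -0.0807  0.254 ]
(345, 457, 0.254) [ 0.6313 -0.0849  0.254 ]
at [ 0.5244 -0.0268  0.3495] yaw 169.93 tilt 0.13 t 16.0
shift [-103.1   -7.8   19.2] rz -0.07
shift if turned first [-103.    -7.9   19.5]
```

```bash
python3 -m creep '[[-40,-3,0,0,0,0],[-40,-3,0,0,0,0],[-23,-1.8,0,0,0,0],[0,0,20,0,0,0],[0,0,30,0,0,0],[0,0,25,0,0,0],[0,0,10,0,0,0],[0,0,0,0,0,0]]' 40 15
python3 -c "
from h import *
to(.6245,-.0528,.262,170)"
```

```text
time: 17.0
ee_pos: [0.6246, -0.0524, 0.2649]
orientation: [-0.001, 0.088, 0.996, -0.0]
ft_force: [0.4, -0.1, -0.1]
width: 0.0397
gripper_force: 0.0
at [ 0.6246 -0.0524  0.2649] yaw 169.95 tilt 0.13 t 17.0
shift [ 0.1 -0.5  2.9] rz -0.05
shift if turned first [ 0.1 -0.5  2.9]
```

```bash
python3 -m creep '[[0,0,1,0,0,0],[0,0,0,0,0,0],[0,0,0,0,0,0],[0,0,0,0,0,0],[0,0,0,0,0,0],[0,0,0,0,0,0]]' 5 15
python3 -c "
from h import *
to(.6208,-.104,.264,170)"
```

```text
time: 17.75
ee_pos: [0.6256, -0.0522, 0.2657]
orientation: [0.001, 0.088, 0.996, 0.0]
ft_force: [-0.3, 1.8, 4.8]
width: 0.0165
gripper_force: 15.0
at [ 0.6256 -0.0522  0.2657] yaw 169.95 tilt 0.07 t 17.75
shift [ -4.3 -51.8   1.7] rz -0.05
shift if turned first [ -4.3 -51.8   1.7]
```

```bash
cat >> h.py <<'E'
C=np.array([.6212,-.1026])
def phi(c=C):
    s=sense();dd=s["ee_pos"][:2]-c;print("bearing",np.degrees(np.arctan2(dd[1],dd[0])).round(1),"r",(np.linalg.norm(dd)*1000).round(1),"f",s["ft_force"].round(1),"z",s["ee_pos"][2].round(4),"t",round(s["time"],2))
E
python3 - <<'E'
from h import *
phi()
p=np.radians(5-15*np.arange(25));q=np.c_[50*np.sin(p),50*np.cos(p)]
print(np.diff(q,axis=0).round(1).tolist())
E
```

```text
bearing 85.0 r 50.6 f [-0.3  1.8  4.8] z 0.2657 t 17.75
[[-13.0, -0.6], [-12.4, -3.9], [-11.0, -7.0], [-8.8, -9.6], [-6.0, -11.6], [-2.8, -12.7], [0.6, -13.0], [3.9, -12.4], [7.0, -11.0], [9.6, -8.8], [11.6, -6.0], [12.7, -2.8], [13.0, 0.6], [12.4, 3.9], [11.0, 7.0], [8.8, 9.6], [6.0, 11.6], [2.8, 12.7], [-0.6, 13.0], [-3.9, 12.4], [-7.0, 11.0], [-9.6, 8.8], [-11.6, 6.0], [-12.7, 2.8]]
```

```bash
p='from h import *;phi()'
python3 -m creep '[[-13,-0.6,0.33,0,0,0],[-12.4,-3.9,0.33,0,0,0]]' - 25 >/dev/null; python3 -c "$p"
python3 -m creep '[[-11,-7,0.33,0,0,0],[-8.8,-9.6,0.33,0,0,0]]' >/dev/null; python3 -c "$p"
python3 -m creep '[[-6,-11.6,0.33,0,0,0],[-2.8,-12.7,0.33,0,0,0]]' >/dev/null; python3 -c "$p"
python3 -c "
from h import *
d=grab('side')"
```

```text
bearing 57.6 r 50.9 f [-7.3  8.   8.4] z 0.2651 t 18.0
bearing 27.7 r 51.0 f [-0.5  9.6  6.7] z 0.2645 t 18.25
bearing -2.2 r 50.7 f [2.7 9.8 5. ] z 0.2639 t 18.5
```

```bash
cat >> h.py <<'E'
def tang(c=C):
    s=sense();dd=s["ee_pos"][:2]-c;b=np.arctan2(dd[1],dd[0]);f=s["ft_force"]
    print("b %.1f r %.1f tang %.1f rad %.1f fz %.1f z %.4f t %.2f"%(np.degrees(b),np.linalg.norm(dd)*1e3,-np.sin(b)*f[0]+np.cos(b)*f[1],np.cos(b)*f[0]+np.sin(b)*f[1],f[2],s["ee_pos"][2],s["time"]))
E
p='from h import *;tang()'
python3 -m creep '[[0.6,-13,0.33,0,0,0],[3.9,-12.4,0.33,0,0,0],[7,-11,0.33,0,0,0]]' >/dev/null; python3 -c "$p"
python3 -m creep '[[9.6,-8.8,0.33,0,0,0],[11.6,-6,0.33,0,0,0],[12.7,-2.8,0.33,0,0,0]]' >/dev/null; python3 -c "$p"
python3 -m creep '[[13,0.6,0.33,0,0,0],[12.4,3.9,0.33,0,0,0],[11,7,0.33,0,0,0]]' >/dev/null; python3 -c "$p"
python3 -m creep '[[8.8,9.6,0.33,0,0,0],[6,11.6,0.33,0,0,0],[2.8,12.7,0.33,0,0,0]]' >/dev/null; python3 -c "$p"
python3 -m creep '[[-0.6,13,0.33,0,0,0],[-3.9,12.4,0.33,0,0,0],[-7,11,0.33,0,0,0]]' >/dev/null; python3 -c "$p"
python3 -m creep '[[-9.6,8.8,0.33,0,0,0],[-11.6,6,0.33,0,0,0],[-12.7,2.8,0.33,0,0,0]]' >/dev/null; python3 -c "$p"
python3 - <<'E'
from h import *
d=grab("side");P=cloud(d);w=np.linalg.norm(P[...,:2]-C,axis=-1)<.03
h,e=np.histogram(P[w][:,2],np.arange(.11,.16,.003));print(list(zip(e.round(3).tolist(),h.tolist())))
E
```

```text
b -47.5 r 50.1 tang 9.9 rad 1.2 fz 1.7 z 0.2629 t 18.93
b -93.0 r 49.6 tang 9.6 rad -1.3 fz -0.2 z 0.2618 t 19.30
b -138.1 r 49.4 tang 9.6 rad -3.5 fz -1.8 z 0.2608 t 19.68
b 176.8 r 49.7 tang 9.4 rad -3.3 fz 1.2 z 0.2598 t 20.05
b 132.0 r 50.2 tang 9.3 rad -0.9 fz 8.2 z 0.2587 t 20.43
b 87.3 r 50.7 tang 8.5 rad 2.0 fz 10.8 z 0.2577 t 20.80
[(0.11, 9), (0.113, 17), (0.116, 16), (0.119, 19), (0.122, 31), (0.125, 0), (0.128, 2), (0.131, 17), (0.134, 29), (0.137, 33), (0.14, 12), (0.143, 15), (0.146, 9), (0.149, 7), (0.152, 5), (0.155, 4)]
```

```bash
p='from h import *;tang()'
python3 -m creep '[[-13,-0.6,0.33,0,0,0],[-12.4,-3.9,0.33,0,0,0]]' >/dev/null; python3 -c "$p"
python3 -m creep '[[-11,-7,0.33,0,0,0]]' >/dev/null; python3 -c "$p"
python3 -m creep '[[-8.8,-9.6,0.33,0,0,0]]' >/dev/null; python3 -c "$p"
python3 -m creep '[[-6,-11.6,0.33,0,0,0]]' >/dev/null; python3 -c "$p"
python3 -m creep '[[-2.8,-12.7,0.33,0,0,0]]' >/dev/null; python3 -c "$p"
python3 -m creep '[[0.6,-13,0.33,0,0,0]]' >/dev/null; python3 -c "$p"
python3 -m creep '[[3.9,-12.4,0.33,0,0,0]]' >/dev/null; python3 -c "$p"
python3 -m creep '[[7,-11,0.33,0,0,0]]' >/dev/null; python3 -c "$p"
```

```text
b 57.6 r 50.9 tang 9.5 rad 2.1 fz 8.5 z 0.2571 t 21.10
b 42.6 r 51.0 tang 10.0 rad 3.4 fz 7.6 z 0.2568 t 21.23
b 27.7 r 50.9 tang 8.4 rad 2.5 fz 5.8 z 0.2565 t 21.35
b 12.7 r 50.8 tang 8.8 rad 1.9 fz 4.9 z 0.2562 t 21.48
b -2.2 r 50.7 tang 8.3 rad 2.4 fz 3.6 z 0.2559 t 21.60
b -17.3 r 50.4 tang 9.2 rad 2.1 fz 2.5 z 0.2556 t 21.73
b -32.4 r 50.3 tang 9.0 rad 1.6 fz 3.1 z 0.2553 t 21.85
b -47.5 r 50.1 tang 8.5 rad 0.2 fz 0.9 z 0.2550 t 21.98
```

```bash
p='from h import *;tang()'
python3 -m creep '[[9.6,-8.8,0.33,0,0,0]]' >/dev/null; python3 -c "$p"
python3 -m creep '[[11.6,-6,0.33,0,0,0]]' >/dev/null; python3 -c "$p"
python3 -m creep '[[12.7,-2.8,0.33,0,0,0]]' >/dev/null; python3 -c "$p"
python3 -m creep '[[13,0.6,0.33,0,0,0]]' >/dev/null; python3 -c "$p"
```

```text
b -62.7 r 49.9 tang 9.3 rad -0.1 fz 0.1 z 0.2546 t 22.10
b -77.9 r 49.7 tang 9.7 rad -1.0 fz -0.8 z 0.2542 t 22.23
b -93.0 r 49.6 tang 9.6 rad -2.0 fz -2.2 z 0.2539 t 22.35
b -108.0 r 49.5 tang 9.5 rad -2.2 fz -0.6 z 0.2536 t 22.48
```

```bash
p='from h import *;tang()'
python3 -m creep '[[12.4,3.9,0.33,0,0,0]]' >/dev/null; python3 -c "$p"
python3 -m creep '[[11,7,0.33,0,0,0]]' >/dev/null; python3 -c "$p"
```

```text
b -123.1 r 49.4 tang 9.5 rad -3.0 fz -2.9 z 0.2532 t 22.60
b -138.1 r 49.4 tang 9.2 rad -3.4 fz -2.2 z 0.2529 t 22.73
```

```bash
p='from h import *;tang()'
python3 -m creep '[[8.8,9.6,0.33,0,0,0]]' >/dev/null; python3 -c "$p"
python3 -m creep '[[6,11.6,0.33,0,0,0]]' >/dev/null; python3 -c "$p"
python3 -m creep '[[2.8,12.7,0.33,0,0,0]]' >/dev/null; python3 -c "$p"
```

```text
b -153.2 r 49.5 tang 9.4 rad -3.9 fz -2.9 z 0.2525 t 22.85
b -168.3 r 49.6 tang 9.0 rad -3.2 fz -1.4 z 0.2521 t 22.98
b 176.8 r 49.7 tang 9.2 rad -3.5 fz 0.6 z 0.2518 t 23.10
```

```bash
p='from h import *;tang()'
python3 -m creep '[[-0.6,13,0.33,0,0,0]]' >/dev/null; python3 -c "$p"
python3 -m creep '[[-3.9,12.4,0.33,0,0,0]]' >/dev/null; python3 -c "$p"
python3 -m creep '[[-7,11,0.33,0,0,0]]' >/dev/null; python3 -c "$p"
```

```text
b 162.1 r 49.9 tang 11.5 rad -2.1 fz 4.6 z 0.2515 t 23.23
b 147.7 r 50.1 tang 12.8 rad -1.2 fz 8.3 z 0.2511 t 23.35
b 133.3 r 50.4 tang 13.7 rad -0.1 fz 11.0 z 0.2508 t 23.48
```

Contact began at a bearing of about 170° and the climb finished at about 135°, a 4.5 N rise. Half a turn from there ends near −30°.

```bash
p='from h import *;tang()'
python3 -m creep '[[-9.6,8.8,0.33,0,0,0],[-11.6,6,0.33,0,0,0],[-12.7,2.8,0.33,0,0,0]]' - 35 >/dev/null; python3 -c "$p"
python3 -m creep '[[-13,-0.6,0.33,0,0,0],[-12.4,-3.9,0.33,0,0,0],[-11,-7,0.33,0,0,0]]' >/dev/null; python3 -c "$p"
```

```text
b 89.0 r 50.9 tang 15.5 rad 3.2 fz 15.3 z 0.2498 t 23.85
b 44.4 r 51.2 tang 15.8 rad 3.8 fz 12.3 z 0.2490 t 24.23
```

```bash
p='from h import *;tang()'
python3 -m creep '[[-8.8,-9.6,0.33,0,0,0],[-6,-11.6,0.33,0,0,0],[-2.8,-12.7,0.33,0,0,0]]' >/dev/null; python3 -c "$p"
python3 -m creep '[[0.6,-13,0.33,0,0,0],[3.9,-12.4,0.33,0,0,0],[0,0,0,0,0,0]]' >/dev/null; python3 -c "$p"
```

```text
b -0.1 r 50.7 tang 16.0 rad 3.3 fz 5.4 z 0.2483 t 24.60
b -31.5 r 50.2 tang 12.4 rad 2.2 fz 3.5 z 0.2477 t 24.98
```

```bash
python3 -m creep '[[0,0,0,0,0,0],[0,0,0,0,0,0],[0,0,0,0,0,0],[0,0,-10,0,0,0],[0,0,-30,0,0,0],[0,0,-40,0,0,0],[0,0,-30,0,0,0],[0,0,0,0,0,0]]' 40
python3 -m creep '[[45,0,0,0,0,0],[45,0,0,0,0,0],[45,0,0,0,0,0],[45,0,0,0,0,0],[20,0,0,0,0,0],[0,0,0,0,0,0],[0,0,0,0,0,0]]'
python3 - <<'E'
from h import *
s=sense();print(s["ft_force"].round(1),s["time"])
d=grab("side");P=cloud(d);w=np.linalg.norm(P[...,:2]-C,axis=-1)<.03
h,e=np.histogram(P[w][:,2],np.arange(.03,.16,.005));print(list(zip(e.round(3).tolist(),h.tolist())))
d=grab("wrist");A=cloud(d).reshape(-1,3)
B=A[(A[:,2]>.262)&(A[:,2]<.29)&(np.linalg.norm(A[:,:2]-C,axis=1)<.075)];print(len(B),B.mean(0) if len(B) else "")
d=grab("top");A=cloud(d).reshape(-1,3)
B=A[(A[:,2]>.255)&(A[:,2]<.29)&(np.linalg.norm(A[:,:2]-C,axis=1)<.075)];print(len(B),B.mean(0) if len(B) else "")
E
```

```text
time: 25.98
ee_pos: [0.6627, -0.1311, 0.3601]
orientation: [0.003, 0.088, 0.996, -0.0]
ft_force: [-0.2, -0.1, -0.2]
width: 0.0404
gripper_force: 0.0
time: 26.85
ee_pos: [0.4658, -0.0961, 0.3565]
orientation: [0.0, 0.088, 0.996, -0.0]
ft_force: [-0.2, 0.5, -0.1]
width: 0.0397
gripper_force: 0.0
[-0.2  0.5 -0.1] 26.85
[(0.03, 17), (0.035, 15), (0.04, 26), (0.045, 14), (0.05, 2), (0.055, 0), (0.06, 0), (0.065, 0), (0.07, 0), (0.075, 0), (0.08, 0), (0.085, 2), (0.09, 2), (0.095, 3), (0.1, 11), (0.105, 14), (0.11, 17), (0.115, 29), (0.12, 21), (0.125, 38), (0.13, 43), (0.135, 14), (0.14, 15), (0.145, 16), (0.15, 19)]
127 [ 0.6562135  -0.12772951  0.26858457]
15 [ 0.66649985 -0.12615368  0.28046221]
```

```bash
python3 -c "
from plant import ticket;print(ticket.job_done())"
```

```text
the job is handed in; nothing more can be done
None
```

The core stands upright in the nest, the carriage is at its stop, the crank is wound about half a turn (0.46–0.56) past firm contact and released; I handed the job in at about 27 s, verdict not shown.

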